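# Peel the top filter tray off its nested stack and show it to the inventory camera

### The job

First turn the focus knob until its white pointer line meets the green mark, and let go of it. Then peel the black top tray off the sticky nested stack: pinch its yellow corner tab and raise that corner about 2 cm while the opposite corner still rests down in the stack, then lift the tray clear, leaving the grey tray beneath in its case. Finish holding the top tray in the gripper, level and still, centred over the red cross on the camera's mat and about 12 cm above it (do not put it down); leave the lens, battery and lens cap alone.

Things in the scene. Friction and masses are not known exactly. Their poses are not given: they have to be found in the camera images.
- focus (a joint): Focus knob, angle in rad. 0 = white pointer line towards the front (-x) side of the hand unit; grows as the knob is turned clockwise seen from above. The green mark is at 1.80. Range 0 to 3.2; stays where it is left (friction 0.05 N m). It starts between 0.5 and 1.2.
- focus_grip (a point): On the vertical axis of the black knob at gripping height, 67 mm above the table. The knob is an upright bar 57 mm long, 14 mm thick, 32 mm tall (top 7 mm above this point) on a 60 mm disc; the point turns with it: x axis along the bar, pointer line on the -x end. It stands on a dark fixed box 130 x 120 x 30 mm. Grip across its thickness from above.
- green_mark (a point): Green index mark on the fixed white scale disc, 48 mm from the knob's axis; the pointer line must point at it. The point's frame is that of the hand unit.
- tray_center (a point): Centre of the black top tray, half-way up (14 mm above its underside). Tray 160 x 110 mm along x, y (168 x 118 over the rim), 28 mm deep, about 90 g, rigid with its filters; z points up. It nests 12 mm deep in the grey tray with 3 mm play; four sprung pads on its long sides grip it with about 5 N friction in all until it has slid up about 6 mm.
- tab (a point): Grasp point on the yellow upright tab, 54 mm above the tray's underside, at x -68, y +46.75 mm from the tray's centre; 98 mm above the table at the start. Tab 10 mm thick along the line from tray centre to tab, 26 mm wide across it; top 12 mm above, tray rim 26 mm below this point. Pinched from above, one finger inside the tray, the tray tilts with the gripper. Axes as the tray's.
- far_corner (a point): Underside of the tray's corner opposite the tab, at tray coordinates x +80, y -55 mm, z 0: the corner about which the tray is tilted when the tab is raised. Axes as the tray's.
- lower_center (a point): Centre of the loose grey tray beneath (174 x 124 mm, 36 mm high, about 0.86 kg, origin half-way up, 38 mm above the table); it stands in a fixed blue case bottom of 240 x 190 mm whose rim is 42 mm above the table. The top tray's underside starts 6 mm above this point. Leave it there.
- mat_center (a point): Centre (red cross) of the fixed white and grey mat, 180 x 140 mm, top 3 mm above the table. Its +x side carries the inventory camera on a small tripod, which begins 165 mm from the cross along the mat's x and is 210 mm high: keep clear of it.
- lens_center (a point): Bystander: black camera lens standing upright, 68 mm across, 70 mm high; its centre.
- battery_center (a point): Bystander: dark battery block with an orange band, 70 x 45 x 40 mm; its centre.
- lens_cap_center (a point): Bystander: black lens cap, 68 mm across, 10 mm thick; its centre.
Not all that is in view belongs to the job. Leave any orange look-alike of the part that bears tray_center alone.

How it is judged:
By the outcome, as a careful person would: the job done as asked, in the order asked, and still so for the second after the job is handed in, while the arm keeps its last pose, push and grip.
It also fails if it takes over 58 s, if anything falls off the work surface, if the arm or the gripper's body presses on something with over 40 N, if the wrist force passes 120 N, or if a joint passes its speed limit or range.

### The arm

A 6-joint arm with a two-finger parallel gripper is mounted at the origin on the work surface. World frame = base frame: x ahead of the robot, y to its left, z up, the work surface at z = 0. Lengths are in m, angles in rad, forces in N, time in s.
With the tool pointing down it reaches from about 0.35 to 0.975 m from the base axis. Payload 17.4 kg.
Tool frame: the origin (TCP) lies on the centre line of the jaws, within the pads' length; the fingertips stand 25 mm ahead of it and the grasp point (between the pads) lies 6 mm ahead of it; z points along the fingers, y is the line along which they close (so a half turn about z gives the same grasp; the last joint's range is limited). The gripper opens to 85 mm and grips with 20 to 120 N. Pads are 22 mm wide; open, the fingers measure 114 mm over their backs; the gripper's body (76 mm by 85 mm) begins 54 mm behind the grasp point. The pads swing forward as they close: fully open they stand 13 mm farther back than shut.
Start: joints at [1.163, 0.116, 1.442, -0, 1.584, -0.038], TCP at [0.244, 0.629, 0.256] pointing down, gripper open.
Joint ranges: [-2.83, 2.83], [-0.83, 2.19], [0.07, 2.5], [-1.14, 4.28], [0.01, 3], [-2.97, 2.97]. Speed limits (rad/s): [1.89, 1.89, 2.22, 3.14, 3.14, 3.14].

### API

Orientations are given as [roll, pitch, yaw] about the fixed x, y, z axes, in that order (R = Rz(yaw) Ry(pitch) Rx(roll)).
In Python, from bench import bot, imaging, order gives the robot as it stands.
- The arm moves only by the tool apply_moves, never from a script. Its argument "rows" is text: rows parted by semicolons, each of 5 numbers parted by spaces: the finger opening in cm, from 0 to 8.54, then the shift along the tool's x, y, z in cm, then the turn about the tool's z in rad. In form: grip dx dy dz yaw; .... A call has 1 to 5 rows; each row is the pose to reach, as a shift and turn from the pose commanded when the call began, along the tool's axes at that moment; what a row does not reach only later rows make up. A row lasts 1/12 s, in which the tool goes at most 41.7 mm and 7.16 degrees, less where a joint would pass 70% of its speed; a pose out of reach is approached as far as the arm can. A call with a gripper value outside its range is refused whole. The fingers move at their own pace and stop on an object; the grip force is fixed at half the most. Time passes only in rows, so rows that repeat a pose let the fingers close. It gives the time, the measured TCP pose, the force, the opening and the grip force at its end, in the units of the state.
- bot.get_obs(): the state, without advancing time (a new reading comes with each control period).
- imaging.capture(name): name is "scene" or "top"; returns a dict with "color" (400x640x3 uint8, blue, green, red), "z_map" (400x640 float32, m along the optical axis (not along the pixel's ray), 0 where there is no reading), "fov_y" (degrees; the focal length in pixels is half the picture's height over the tangent of half this angle, whatever the lens; pixels are square), "cx", "cy" (the principal point, pixels), "world_from_camera" (4x4, takes a point from camera to world coordinates). Camera axes: x right, y up, looking along -z (the intrinsics and any distortion apply to the point x, -y, -z); pixel columns grow to the right and rows downward; lengths in m; the calibration is good to about 2 mm. A picture is of the moment at which its call begins.
- order.job_done(): hands the job in; it is judged then, once.
Trained networks look in a picture, given as the dict that the camera call returned (one of the last four; its "shot" number tells which), for a name from the list of things; names that differ only in an ending like _2 or _b are one class to them, and where a whole thing is asked for, a point or a joint stands for the part that bears it (a point fixed in the world has none). Each returns a list of dicts, best first, with "conf" (0 to 1); they miss things now and then, are a little off and sometimes report something else, mostly with a low value. They report only what shows in the picture. A call takes as long as a camera call. They do not tell look-alikes from the thing itself.
- imaging.recognise(picture, query): "rect" ([centre column, centre row, width, height] in pixels, round what is visible of it).
- imaging.trace(picture, query): "region" (400x640 bool, what is visible of it) and "rect" ([centre column, centre row, width, height] in pixels, round what is visible of it).
The state is a dict: "time": time; "joint_positions": joint angles; "qvel": joint speeds; "joint_torque": joint torques, N m; "position": TCP position; "eef_rot": TCP orientation; "ft_force": force on the tool from outside, world axes, zero at the start; "ft_torque": the same for the moment, N m; "finger_gap": opening from 0.0 (shut) to 1.0 (fully open); "grasp_force": force on a finger pad.
Only numpy, scipy, OpenCV 4.12 (cv2) and the standard library are available. Lean on these libraries where they do the work, as an engineer would, in place of code of your own. Each camera call takes 0.05 s, during which the arm holds its last target. There are 200 camera calls.

## Working session

There is one attempt and no reset: what is moved stays moved. The work goes in short steps, Python scripts to look and compute and a tool call to move; the robot and the scene stay as the last step left them, time stands still between calls to the robot, and variables do not carry over. Pictures are saved under pics/ and viewed, at most 10 in all, crops included, and the job is handed in when it is done.

Besides the shell and the picture viewer there is one more tool, called after ">>>" by a JSON object that holds its "fn" and its "kwargs". apply_moves: Moves the arm, as the interface text tells. Its arguments: {"type":"object","properties":{"rows":{"type":"string"}},"required":["rows"]}

```bash
mkdir -p pics; cat > h.py <<'E'
import numpy as np, cv2
from bench import bot, imaging, order
def world(p):
    z=p["z_map"]; h,w=z.shape; f=h/2/np.tan(np.radians(p["fov_y"])/2)
    v,u=np.mgrid[:h,:w]
    P=np.stack([(u-p["cx"])/f*z,-(v-p["cy"])/f*z,-z,np.ones_like(z)],-1)
    W=(P@np.array(p["world_from_camera"]).T)[...,:3]; W[z==0]=np.nan
    return W
def pix(p,X):
    h,w=p["z_map"].shape; f=h/2/np.tan(np.radians(p["fov_y"])/2)
    c=np.linalg.inv(p["world_from_camera"])@np.r_[X,1]
    return p["cx"]-f*c[0]/c[2], p["cy"]+f*c[1]/c[2]
E
python3 - <<'E'
from h import *
for n in ["top","scene"]:
    p=imaging.capture(n); cv2.imwrite(f"pics/{n}0.png",p["color"]); W=world(p)
    print(n,[k for k in p if k not in("color","z_map")],p["fov_y"],p["cx"],p["cy"],np.round(p["world_from_camera"],3).tolist())
    np.savez(f"{n}0.npz",W=W,c=p["color"])
    for q in ["focus_grip","tray_center","tab","lower_center","lens_center","battery_center","lens_cap_center"]:
        for r in imaging.trace(p,q)[:3]:
            print(q,round(r["conf"],2),np.round(r["rect"]),np.round(np.nanmedian(W[r["region"]],0),3), np.round(np.nanpercentile(W[r["region"]],[2,98],axis=0),3).tolist())
print(bot.get_obs())
E
```

```text
top ['fov_y', 'cx', 'cy', 'world_from_camera', 'shot'] 57.28814909924273 319.3523937808062 190.86578668798512 [[-0.011, 0.998, -0.066, 0.404], [-1.0, -0.012, -0.021, 0.104], [-0.022, 0.066, 0.998, 1.147], [0.0, 0.0, 0.0, 1.0]]
focus_grip 0.71 [467. 177.  25.  18.] [ 0.51  -0.32   0.044] [[0.483, -0.351, 0.034], [0.537, -0.298, 0.075]]
tray_center 0.95 [176. 156.  59.  62.] [0.595 0.579 0.009] [[0.51, 0.495, -0.001], [0.68, 0.647, 0.048]]
tray_center 0.89 [237. 101.  61.  59.] [0.768 0.387 0.008] [[0.681, 0.302, -0.001], [0.846, 0.47, 0.051]]
tray_center 0.86 [256. 186.  46.  62.] [0.495 0.321 0.052] [[0.412, 0.258, 0.044], [0.576, 0.377, 0.078]]
tab 0.86 [256. 184.  47.  60.] [0.496 0.321 0.052] [[0.415, 0.258, 0.044], [0.576, 0.377, 0.077]]
tab 0.82 [238. 102.  62.  59.] [0.769 0.388 0.008] [[0.682, 0.302, -0.001], [0.846, 0.469, 0.052]]
tab 0.7 [176. 156.  57.  62.] [0.594 0.578 0.008] [[0.51, 0.498, -0.001], [0.679, 0.645, 0.041]]
lower_center 0.67 [262. 186.  35.  62.] [0.483 0.255 0.053] [[0.405, 0.245, 0.025], [0.576, 0.348, 0.058]]
lens_center 0.64 [301. 108.  24.  24.] [0.725
[... 1767 characters left out ...]
4, 0.014]]
{'time': 0.8, 'joint_positions': array([ 1.16317693e+00,  1.15976552e-01,  1.44157754e+00,  5.84220690e-06,
        1.58399478e+00, -3.77899860e-02]), 'qvel': array([-0.00051503,  0.00068272, -0.00027967,  0.00173579, -0.00124192,
        0.00133713]), 'joint_torque': array([ 4.31884371e-03, -7.31687665e+01, -6.32642198e+01,  2.18666228e-04,
        1.68516485e-04, -7.82368534e-05]), 'position': array([0.24398839, 0.62937335, 0.25633291]), 'eef_rot': array([ 3.14154868e+00, -4.18345630e-06,  2.77176332e+00]), 'ft_force': array([-0.31282013,  0.36315656,  0.02365518]), 'ft_torque': array([-0.00259189, -0.02030213, -0.02058704]), 'grasp_force': 0.0, 'finger_gap': 1.0022822471409056}
```

View pictures.

```bash
python3 - <<'E'
import cv2,numpy as np
c=cv2.imread("pics/top0.png")
cv2.imwrite("pics/top0c.png",cv2.resize(c[60:300,130:540],(800,468),interpolation=cv2.INTER_CUBIC))
a=cv2.resize(c[140:220,220:300],(500,500),interpolation=cv2.INTER_CUBIC)
d=cv2.imread("pics/scene0.png")
b=cv2.resize(d[210:280,150:220],(300,300),interpolation=cv2.INTER_CUBIC)
e=cv2.resize(c[155:205,442:492],(300,300),interpolation=cv2.INTER_CUBIC)
cv2.imwrite("pics/mix.png",np.hstack([a,np.vstack([b,e])[:500]]))
E
```

```text
(no output)
```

View pics/top0c.png

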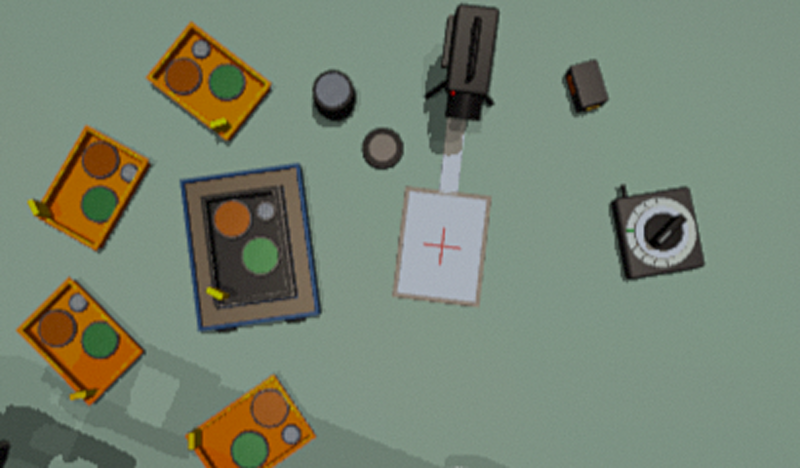

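View pics/scene0.png

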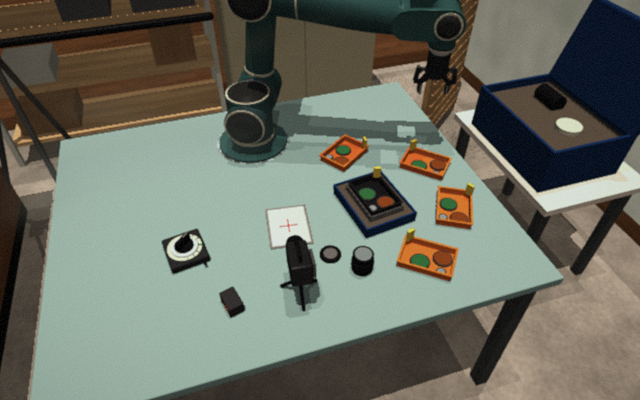

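View pics/mix.png

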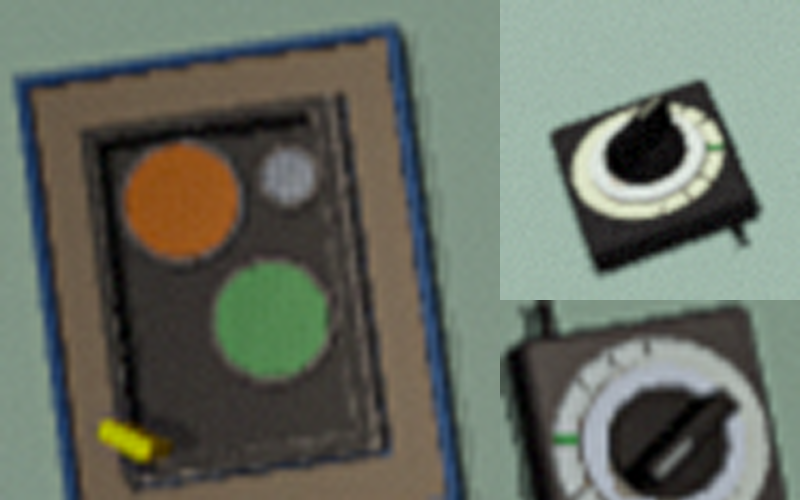

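```bash
python3 - <<'E'
from h import *
T=np.load("top0.npz");W=T["W"];c=T["c"].astype(int);S=np.load("scene0.npz");Ws=S["W"];cs=S["c"].astype(int)
def pca(P):
    m=P.mean(0);w,v=np.linalg.eigh(np.cov((P-m)[:,:2].T));d=v[:,1];return m,np.arctan2(d[1],d[0]),np.sqrt(w*12)
for n,w,cc in(("top",W,c),("scene",Ws,cs)):
    x,y,z=w[...,0],w[...,1],w[...,2]
    k=(abs(x-.51)<.08)&(abs(y+.32)<.08)
    b=k&(z>.064); print(n,"bar",b.sum(),pca(w[b]),np.nanmax(z[k]))
    box=k&(z>.022); r=cv2.minAreaRect(w[box][:,:2].astype(np.float32)); print("box",r)
    g=k&(cc[...,1]>cc[...,2]+25)&(cc[...,1]>cc[...,0]+15)&(z>.02); print("green",g.sum(),w[g].mean(0) if g.any() else 0)
    br=k&(cc.min(-1)>150); 
    B,G,R=cc[...,0],cc[...,1],cc[...,2]
    t=(abs(x-.48)<.14)&(abs(y-.32)<.14)
    ye=t&(R>120)&(G>100)&(B<70)&(z>.06); 
    if ye.any(): print("tab",ye.sum(),pca(w[ye]),z[ye].max())
    bl=t&(z>.03)&(z<.05);print("blue",cv2.minAreaRect(w[t&(z>.025)][:,:2].astype(np.float32)))
    rim=t&(z>.064)&(z<.078);print("rim",rim.sum(),cv2.minAreaRect(w[rim][:,:2].astype(np.float32)))
    m=(abs(x-.47)<.15)&(abs(y+.0)<.15)&(z<.015)
    red=m&(R>G+40)&(R>B+40); print("red",red.sum(),np.nanmean(w[red],0))
    p=w[red][:,:2]; 
    mat=m&(cc.min(-1)>165)&(x<.57); print("mat",mat.sum(),cv2.minAreaRect(w[mat][:,:2].astype(np.float32)))
    hi=(abs(x-.72)<.2)&(abs(y+.02)<.1)&(z>.1);print("cam",np.nanpercentile(w[hi],[1,99],axis=0))
E
```

```text
top bar 104 (array([ 0.50945241, -0.3239957 ,  0.07160149]), np.float64(2.380041406798368), array([0.0150695 , 0.05741334])) 0.07746029149827649
box ((0.518934428691864, -0.3229907155036926), (0.14838476479053497, 0.11988312751054764), 8.57907485961914)
green 8 [ 0.51286103 -0.27707148  0.03136718]
tab 28 (array([0.42104076, 0.35465087, 0.10792261]), np.float64(1.0996509654714688), array([0.01059243, 0.0246889 ])) 0.11167790146939205
blue ((0.49216657876968384, 0.31660428643226624), (0.24611994624137878, 0.19112415611743927), 7.269773960113525)
rim 465 ((0.49480852484703064, 0.317100465297699), (0.1681423932313919, 0.11938111484050751), 7.351204872131348)
red 43 [0.49279687 0.01222481 0.00229654]
mat 1805 ((0.4932560622692108, 0.013205818831920624), (0.12249330431222916, 0.1596910059452057), 82.6322250366211)
cam [[ 0.66685354 -0.05311863  0.12311069]
 [ 0.81137881  0.01704252  0.20173475]]
scene bar 88 (array([ 0.51492976, -0.32485167,  0.07121785]), np.float64(2.3460698574529837), array([0.01632423, 0.05611171])) 0.07915103774667087
box ((0.5209572315216064, -0.32328829169273376), (0.1533520221710205, 0.11901494115591049), 9.327629089355469)
green 5 [ 0.51086227 -0.27791885  0.02849192]
tab 9 (array([0.42450832, 0.35128876, 0.10703564]), np.float64(0.9600185601221876), array([0.0083031, 0.0257654])) 0.1113236962947759
blue ((0.4968450665473938, 0.31704896688461304), (0.25181493163108826, 0.19574713706970215), 7.232306480407715)
rim 334 ((0.4971778988838196, 0.3173442780971527), (0.17445634305477142, 0.12166976928710938), 7.843864917755127)
red 20 [0.49416078 0.01319713 0.00271417]
mat 1215 ((0.4494771361351013, 0.0012148469686508179), (0.24480654299259186, 0.29458120465278625), 2.433468818664551)
cam [[ 0.67273525 -0.0573014   0.12472859]
 [ 0.82913675  0.01496593  0.20264003]]
```

The top picture shows the knob unit at (467,177), with its pointer towards the lower left and the green mark on the left. The black tray in its blue case is at (256,186), with its yellow tab at the lower left (240,210), and the mat cross is at (356,186). The four orange trays are look-alikes. I'll move towards the knob now.

>>> {"fn": "apply_moves", "kwargs": {"rows": "8.5 -2.4 -3.2 0 0; 8.5 -4.8 -6.4 0 0; 8.5 -7.2 -9.6 0 0; 8.5 -9.6 -12.8 0 0; 8.5 -12 -16 0 0"}}

```text
time: 1.22
position: [0.2981, 0.4351, 0.2562]
eef_rot: [3.141, 0.0, 2.772]
ft_force: [0.5, -0.2, -0.0]
finger_gap: 1.0
grasp_force: 0.0
```

>>> {"fn": "apply_moves", "kwargs": {"rows": "8.5 -2.4 -3.2 0 0; 8.5 -4.8 -6.4 0 0; 8.5 -7.2 -9.6 0 0; 8.5 -9.6 -12.8 0 0; 8.5 -12 -16 0 0"}}

```text
time: 1.63
position: [0.352, 0.2425, 0.2565]
eef_rot: [3.141, 0.001, 2.772]
ft_force: [1.4, -0.2, 1.3]
finger_gap: 0.996
grasp_force: 0.0
```

>>> {"fn": "apply_moves", "kwargs": {"rows": "8.5 -2.4 -3.2 0 0; 8.5 -4.8 -6.4 0 0; 8.5 -7.2 -9.6 0 0; 8.5 -9.6 -12.8 0 0; 8.5 -12 -16 0 0"}}

```text
time: 2.05
position: [0.406, 0.0497, 0.2567]
eef_rot: [3.141, 0.001, 2.772]
ft_force: [0.0, 1.2, 0.4]
finger_gap: 0.997
grasp_force: 0.0
```

>>> {"fn": "apply_moves", "kwargs": {"rows": "8.5 -2.4 -3.2 0 0; 8.5 -4.8 -6.4 0 0; 8.5 -7.2 -9.6 0 0; 8.5 -9.6 -12.8 0 0; 8.5 -12 -16 0 0"}}

```text
time: 2.47
position: [0.4602, -0.1431, 0.2566]
eef_rot: [3.142, 0.001, 2.771]
ft_force: [0.9, 0.7, -0.3]
finger_gap: 0.993
grasp_force: 0.0
```

```bash
python3 - <<'E'
from h import *
# knob geometry in each first picture, rays meeting fixed planes (cuts depth noise)
for n in("top","scene"):
    T=np.load(n+"0.npz");W=T["W"];c=T["c"].astype(int)
    x,y,z=W[...,0],W[...,1],W[...,2]; B,G,R=c[...,0],c[...,1],c[...,2]
    k=(abs(x-.515)<.075)&(abs(y+.324)<.075)
    wh=k&(c.min(-1)>120)&(z>.025)&(z<.045)
    h=cv2.convexHull(W[wh][:,:2].astype(np.float32)); print(n,"disc",cv2.minEnclosingCircle(h),"ell",cv2.fitEllipse(h),"z",np.median(z[wh]))
    e=k&(z>.025)&(z<.05)
    ex=np.clip(G-np.maximum(R,B),0,None)*(wh|(G>R+25))*e
    ex=ex*(ex>12); print("green",ex.sum(),(W[...,:2]*ex[...,None])[e].sum(0)/ex[e].sum())
    b=k&(z>.068); print("bartop",b.sum(),cv2.minAreaRect(W[b][:,:2].astype(np.float32)))
print(bot.get_obs()["position"])
E
```

```text
top disc ((0.5091279149055481, -0.3251877427101135), 0.054298631846904755) ell ((0.5086729526519775, -0.3252052962779999), (0.10582698881626129, 0.1075037345290184), 3.2036023139953613) z 0.03164552079192062
green 396 [ 0.5122001  -0.27756654]
bartop 91 ((0.5099934339523315, -0.3250301778316498), (0.014654312282800674, 0.05558939278125763), 44.639381408691406)
scene disc ((0.5093551874160767, -0.32666516304016113), 0.05721687898039818) ell ((0.5095556378364563, -0.3256928324699402), (0.10653401166200638, 0.11306628584861755), 103.87098693847656) z 0.031779924339238264
green 274 [ 0.51162865 -0.27866069]
bartop 73 ((0.5123593807220459, -0.3252488970756531), (0.01813817396759987, 0.05758628621697426), 40.695674896240234)
[ 0.46016936 -0.14311886  0.25661064]
```

>>> {"fn": "apply_moves", "kwargs": {"rows": "8.5 -2.3 -3 0 .1; 8.5 -4.6 -6.1 1 .2; 8.5 -6.8 -9.2 3 .3; 8.5 -9.1 -12.3 5 .4; 8.5 -11.3 -15.3 7.5 .42"}}

```text
time: 2.88
position: [0.5092, -0.3217, 0.1847]
eef_rot: [3.141, 0.002, 2.345]
ft_force: [0.8, 1.2, -0.2]
finger_gap: 0.995
grasp_force: 0.0
```

>>> {"fn": "apply_moves", "kwargs": {"rows": "5.5 0 0 0 0; 5.5 0 0 0 0; 5.5 0 0 0 0"}}

```text
time: 3.13
position: [0.5089, -0.3191, 0.185]
eef_rot: [3.141, -0.0, 2.352]
ft_force: [0.2, 0.4, 0.1]
finger_gap: 0.648
grasp_force: 0.0
```

>>> {"fn": "apply_moves", "kwargs": {"rows": "5.5 -.3 -.15 3 0; 5.5 -.6 -.3 6 0; 5.5 -.6 -.3 9 0; 5.5 -.6 -.3 11.2 0; 5.5 -.6 -.3 11.2 0"}}

```text
time: 3.55
position: [0.5098, -0.3237, 0.0696]
eef_rot: [-3.141, -0.004, 2.353]
ft_force: [0.1, -0.1, -0.6]
finger_gap: 0.647
grasp_force: 0.0
```

>>> {"fn": "apply_moves", "kwargs": {"rows": "0.8 0 0 0 0; 0.8 0 0 0 0; 0.8 0 0 0 0; 0.8 0 0 0 0; 0.8 0 0 0 0"}}

```text
time: 3.97
position: [0.5113, -0.3268, 0.0756]
eef_rot: [-3.14, 0.003, 2.352]
ft_force: [-8.4, -1.8, 12.0]
finger_gap: 0.148
grasp_force: 59.6
```

>>> {"fn": "apply_moves", "kwargs": {"rows": "0.8 0 0 0 .1; 0.8 0 0 0 .2; 0.8 0 0 0 .3; 0.8 0 0 0 .4; 0.8 0 0 0 .5"}}

```text
time: 4.38
position: [0.5106, -0.3272, 0.0756]
eef_rot: [-3.141, 0.004, 1.847]
ft_force: [-15.9, -7.4, 14.8]
finger_gap: 0.155
grasp_force: 60.1
```

>>> {"fn": "apply_moves", "kwargs": {"rows": "0.8 0 0 0 .1; 0.8 0 0 0 .2; 0.8 0 0 0 .3; 0.8 0 0 0 .35; 0.8 0 0 0 .35"}}

```text
time: 4.8
position: [0.5101, -0.3273, 0.0756]
eef_rot: [-3.141, 0.004, 1.498]
ft_force: [-20.2, -5.9, 15.7]
finger_gap: 0.151
grasp_force: 60.4
```

>>> {"fn": "apply_moves", "kwargs": {"rows": "0.8 0 0 0 0; 0.8 0 0 0 0"}}

```text
time: 4.97
position: [0.5101, -0.3273, 0.0756]
eef_rot: [-3.141, 0.004, 1.501]
ft_force: [-20.9, -5.2, 16.7]
finger_gap: 0.152
grasp_force: 60.4
```

>>> {"fn": "apply_moves", "kwargs": {"rows": "0.8 0 -.1 0 0; 0.8 0 -.2 0 0; 5 0 -.2 0 0; 5 0 -.2 0 0; 5 0 -.2 0 0"}}

```text
time: 5.38
position: [0.5093, -0.3256, 0.0735]
eef_rot: [3.141, 0.0, 1.502]
ft_force: [0.1, 0.2, -0.2]
finger_gap: 0.569
grasp_force: 0.0
```

>>> {"fn": "apply_moves", "kwargs": {"rows": "5 0 0 0 0; 5 0 0 -4 0; 5 0 0 -8 0; 5 0 0 -12 0; 5 0 0 -16 0"}}

```text
time: 5.8
position: [0.5088, -0.3252, 0.2347]
eef_rot: [-3.141, -0.0, 1.502]
ft_force: [1.1, 0.1, 0.8]
finger_gap: 0.585
grasp_force: 0.0
```

>>> {"fn": "apply_moves", "kwargs": {"rows": "5 -0 0 0 0; 5 4 0 0 0; 5 8 0 0 0; 5 12 0 0 0; 5 16 0 0 0"}}

```text
time: 6.22
position: [0.5198, -0.1643, 0.2326]
eef_rot: [3.142, -0.0, 1.501]
ft_force: [1.3, -0.0, -0.3]
finger_gap: 0.589
grasp_force: 0.0
```

```bash
python3 - <<'E'
from h import *
for n in("top","scene"):
    p=imaging.capture(n);cv2.imwrite(f"pics/{n}1.png",p["color"]); W=world(p);z=W[...,2]
    k=(abs(W[...,0]-.515)<.075)&(abs(W[...,1]+.324)<.075)
    b=k&(z>.068)&(z<.085); print(n,b.sum(),cv2.minAreaRect(W[b][:,:2].astype(np.float32)))
    if n=="top": a=cv2.resize(p["color"][155:200,442:492],(500,450),interpolation=cv2.INTER_CUBIC); cv2.imwrite("pics/k1.png",a)
    m=W[b][:,:2]; w,v=np.linalg.eigh(np.cov((m-m.mean(0)).T)); print(np.arctan2(v[1,1],v[0,1]))
E
```

```text
top 44 ((0.5080752372741699, -0.32397913932800293), (0.05499677360057831, 0.008936195634305477), 88.80928039550781)
1.5135791079867162
scene 76 ((0.512509286403656, -0.3240628242492676), (0.05492303520441055, 0.019477123394608498), 85.68073272705078)
1.4715010616296678
```

View pics/k1.png

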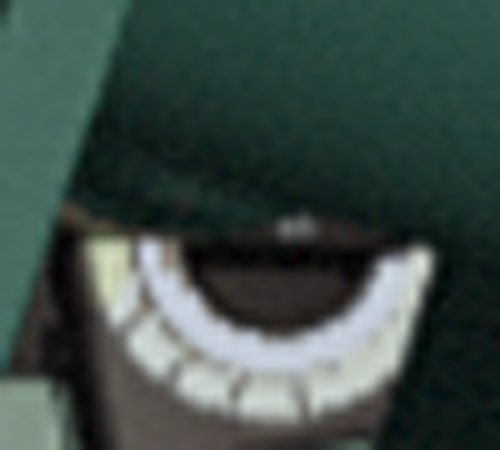

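>>> {"fn": "apply_moves", "kwargs": {"rows": "5 3.9 -1 0 0; 5 7.8 -2 0 0; 5 11.6 -3 0 0; 5 15.5 -4 0 0; 5 19.3 -5 0 0"}}

```text
time: 6.73
position: [0.4828, 0.0315, 0.2327]
eef_rot: [3.141, -0.0, 1.501]
ft_force: [1.1, -0.4, 0.7]
finger_gap: 0.588
grasp_force: 0.0
```

>>> {"fn": "apply_moves", "kwargs": {"rows": "4 3.9 -1 0 0; 4 7.8 -2 0 0; 4 11.6 -3 0 0; 4 15.5 -4 0 0; 4 19.3 -5 0 0"}}

```text
time: 7.15
position: [0.4462, 0.2278, 0.2328]
eef_rot: [3.141, -0.0, 1.502]
ft_force: [0.5, 0.6, 0.8]
finger_gap: 0.474
grasp_force: 0.0
```

>>> {"fn": "apply_moves", "kwargs": {"rows": "4 3.9 -1 0 .1; 4 7.8 -2 0 .2; 4 11.6 -3 0 .3; 4 12.5 -3.4 0 .4; 4 12.5 -3.4 0 .405"}}

```text
time: 7.57
position: [0.4207, 0.3553, 0.2321]
eef_rot: [-3.141, 0.001, 1.094]
ft_force: [0.6, -1.2, -0.8]
finger_gap: 0.47
grasp_force: 0.0
```

```bash
python3 - <<'E'
from h import *
for n in("top","scene"):
    p=imaging.capture(n);cv2.imwrite(f"pics/{n}2.png",p["color"]); W=world(p);z=W[...,2];c=p["color"].astype(int)
    k=(abs(W[...,0]-.515)<.075)&(abs(W[...,1]+.324)<.075)
    b=k&(z>.068)&(z<.085); m=W[b][:,:2]; w,v=np.linalg.eigh(np.cov((m-m.mean(0)).T)); print(n,b.sum(),cv2.minAreaRect(m.astype(np.float32)),np.arctan2(v[1,1],v[0,1]))
    if n=="top": cv2.imwrite("pics/k2.png",cv2.resize(p["color"][150:205,437:497],(600,550),interpolation=cv2.INTER_CUBIC))
    t=(abs(W[...,0]-.49)<.13)&(abs(W[...,1]-.32)<.1)
    ye=t&(c[...,2]>110)&(c[...,1]>90)&(c[...,0]<70)&(z>.06)&(z<.12);print("tab",ye.sum(),W[ye].mean(0) if ye.any() else 0)
print(bot.get_obs()["position"],bot.get_obs()["eef_rot"])
E
```

```text
top 92 ((0.5096283555030823, -0.32394668459892273), (0.05449875071644783, 0.012289810925722122), 89.0943603515625) 1.5200710668236035
tab 0 0
scene 67 ((0.5147127509117126, -0.3241913616657257), (0.05467522516846657, 0.018148016184568405), 81.34778594970703) 1.485890739597223
tab 5 [0.42325877 0.34349016 0.09903158]
[0.42162437 0.35296003 0.23238827] [-3.14151341e+00  6.83725122e-04  1.10008301e+00]
```

View pics/k2.png

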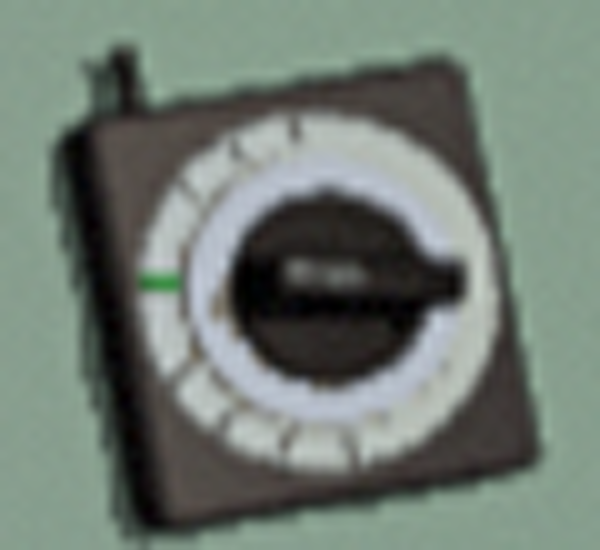

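The knob bar now points left at the green mark, which is at (158,284) in the crop. Next I'll pinch only the top few millimetres of the tab, so the tray can pivot in the fingertips.

>>> {"fn": "apply_moves", "kwargs": {"rows": "4 0 0 3 0; 4 0 0 6 0; 4 0 0 9 0; 4 .1 0 10 0; 4 .1 0 10 0"}}

```text
time: 8.08
position: [0.4218, 0.3524, 0.1305]
eef_rot: [-3.14, 0.004, 1.097]
ft_force: [1.0, -0.9, 0.5]
finger_gap: 0.467
grasp_force: 0.0
```

>>> {"fn": "apply_moves", "kwargs": {"rows": "0.4 0 0 0 0; 0.4 0 0 0 0; 0.4 0 0 0 0; 0.4 0 0 0 0; 0.4 0 0 0 0"}}

```text
time: 8.5
position: [0.423, 0.3545, 0.1352]
eef_rot: [3.14, -0.003, 1.097]
ft_force: [1.1, -1.0, 7.0]
finger_gap: 0.05
grasp_force: 3.5
```

>>> {"fn": "apply_moves", "kwargs": {"rows": "3 0 0 -1 0; 3 0 0 -1 0; 3 0 0 -1 0; 3 0 0 -1 0"}}

```text
time: 8.83
position: [0.4221, 0.354, 0.1431]
eef_rot: [3.141, -0.0, 1.097]
ft_force: [-1.2, 0.2, 0.1]
finger_gap: 0.346
grasp_force: 0.0
```

```bash
python3 - <<'E'
from h import *
o=bot.get_obs();print(o["position"],o["ft_force"],o["finger_gap"])
p=imaging.capture("scene"); W=world(p);z=W[...,2];c=p["color"].astype(int);x,y=W[...,0],W[...,1]
cv2.imwrite("pics/s3.png",cv2.resize(p["color"][140:250,310:440],(780,660)[:2],interpolation=cv2.INTER_CUBIC)[:600])
t=(abs(x-.49)<.13)&(abs(y-.32)<.1)
ye=t&(c[...,2]>100)&(c[...,1]>85)&(c[...,0]<70)&(z>.06)&(z<.13)
print("tab",ye.sum(),W[ye].mean(0),W[ye].max(0))
rim=t&(z>.064)&(z<.08)&~ye;print("rim",rim.sum(),cv2.minAreaRect(W[rim][:,:2].astype(np.float32)))
E
```

```text
[0.422111   0.35403585 0.14309472] [-1.23935064  0.24501305  0.10918704] 0.34550598678774064<stdin>:7: RuntimeWarning: Mean of empty slice.
  ret = um.true_divide(
Traceback (most recent call last):
ValueError: zero-size array to reduction operation maximum which has no identity
```

View pics/s3.png

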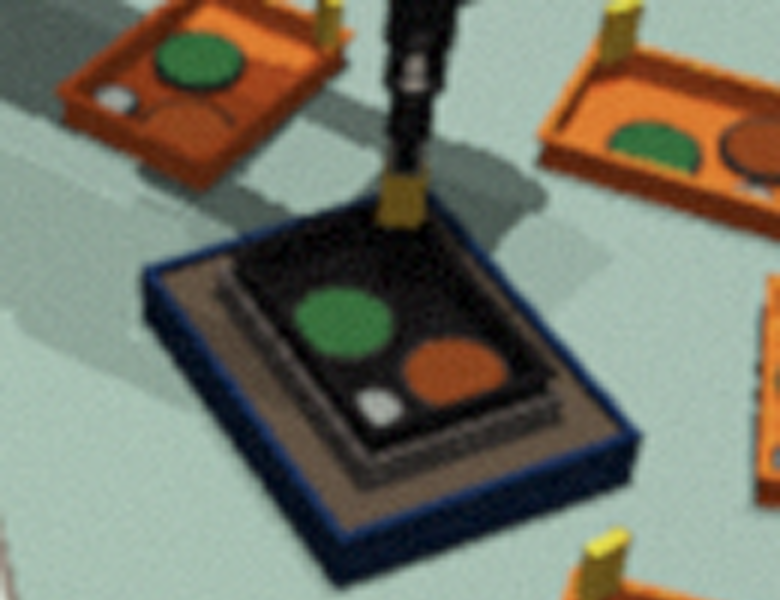

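The tray is undisturbed, and the tab stands right below the fingers at (403,200) in the crop. I'll go about 5 mm deeper.

>>> {"fn": "apply_moves", "kwargs": {"rows": "3 0 0 .8 0; 3 0 0 1.5 0; 3 0 0 1.5 0; 3 0 0 1.5 0"}}

```text
time: 9.22
position: [0.4217, 0.3537, 0.1267]
eef_rot: [-3.141, 0.002, 1.097]
ft_force: [-1.2, -0.0, -0.4]
finger_gap: 0.35
grasp_force: 0.0
```

>>> {"fn": "apply_moves", "kwargs": {"rows": "0.4 0 0 0 0; 0.4 0 0 0 0; 0.4 0 0 0 0; 0.4 0 0 0 0; 0.4 0 0 0 0"}}

```text
time: 9.63
position: [0.4222, 0.354, 0.128]
eef_rot: [3.141, -0.0, 1.097]
ft_force: [1.9, -0.5, 1.1]
finger_gap: 0.091
grasp_force: 58.9
```

```bash
cat >> h.py <<'E'
def tilt(W,c=(.4955,.317),yaw=.128,zlo=.04,zhi=.12):
    x=W[...,0]-c[0];y=W[...,1]-c[1]
    a=x*np.cos(yaw)+y*np.sin(yaw); b=-x*np.sin(yaw)+y*np.cos(yaw); z=W[...,2]
    k=(a>-35)&(abs(a-.02)<.05)&(abs(b+.005)<.035)&(z>zlo)&(z<zhi)
    A=np.c_[a[k],b[k],np.ones(k.sum())]; Z=z[k]; w=np.ones(len(Z))
    for _ in range(20):
        s=np.linalg.lstsq(A*w[:,None],Z*w,rcond=None)[0]; r=abs(A@s-Z); w=1/np.maximum(r/.002,1)
    h=lambda u,v:(s@[u,v,1])*1000
    return "n%d center %.1f tab %.1f far %.1f c(+,+) %.1f c(-,-) %.1f mm slope %.3f %.3f"%(k.sum(),h(0,0),h(-.068,.04675),h(.08,-.055),h(.08,.055),h(-.08,-.055),s[0],s[1])
E
python3 - <<'E'
from h import *
for n in("top","scene"):
    print(n,"base",tilt(np.load(n+"0.npz")["W"])); print(n,"now",tilt(world(imaging.capture(n))))
E
```

```text
top base n755 center 52.4 tab 52.5 far 52.3 c(+,+) 52.4 c(-,-) 52.5 mm slope -0.001 0.001
top now n759 center 52.5 tab 51.3 far 53.9 c(+,+) 52.0 c(-,-) 53.0 mm slope 0.006 -0.017
scene base n391 center 51.5 tab 49.1 far 54.3 c(+,+) 52.1 c(-,-) 50.8 mm slope 0.022 -0.020
scene now n399 center 51.9 tab 50.4 far 53.6 c(+,+) 51.0 c(-,-) 52.7 mm slope 0.005 -0.023
```

>>> {"fn": "apply_moves", "kwargs": {"rows": "0.4 0 0 -.2 0; 0.4 0 0 -.4 0; 0.4 0 0 -.6 0; 0.4 0 0 -.6 0; 0.4 0 0 -.6 0"}}

```text
time: 10.15
position: [0.4219, 0.354, 0.1339]
eef_rot: [-3.141, 0.0, 1.097]
ft_force: [-1.3, -1.3, 0.8]
finger_gap: 0.094
grasp_force: 59.1
```

```bash
python3 - <<'E'
from h import *
for n in("top","scene"): print(n,"now",tilt(world(imaging.capture(n))))
o=bot.get_obs();print(o["position"],o["eef_rot"],o["ft_force"],o["ft_torque"],o["finger_gap"],o["grasp_force"])
E
```

```text
top now n751 center 56.5 tab 59.4 far 53.2 c(+,+) 54.5 c(-,-) 58.6 mm slope -0.034 0.012
scene now n402 center 55.5 tab 55.8 far 55.1 c(+,+) 54.0 c(-,-) 57.0 mm slope -0.012 -0.010
[0.42191589 0.35398606 0.13383316] [-3.14130016e+00  9.75797935e-05  1.09681533e+00] [-1.74887615 -1.51952589 -0.24814991] [-0.15071833  0.41597409 -0.05208374] 0.09460790605273402 59.19694149401039
```

>>> {"fn": "apply_moves", "kwargs": {"rows": "0.4 0 .1 -.2 0; 0.4 0 .2 -.4 0; 0.4 0 .3 -.6 0; 0.4 0 .35 -.8 0; 0.4 0 .35 -.8 0"}}

```text
time: 10.67
position: [0.4256, 0.3524, 0.1425]
eef_rot: [3.141, -0.001, 1.097]
ft_force: [-0.7, 0.5, 0.1]
finger_gap: 0.086
grasp_force: 59.2
```

```bash
python3 - <<'E'
from h import *
for n in("top","scene"): print(n,"now",tilt(world(imaging.capture(n))))
o=bot.get_obs();print(o["position"],o["eef_rot"],o["ft_force"],o["ft_torque"],o["finger_gap"],o["grasp_force"])
E
```

```text
top now n771 center 66.6 tab 67.1 far 66.1 c(+,+) 66.3 c(-,-) 67.0 mm slope -0.006 0.002
scene now n407 center 65.0 tab 63.2 far 67.1 c(+,+) 63.5 c(-,-) 66.5 mm slope 0.004 -0.033
[0.42539415 0.35239297 0.14202974] [ 3.14109870e+00 -4.70898284e-04  1.09672732e+00] [ 0.65978993  1.24010164 -1.42775548] [-0.02816637  0.05751449 -0.03921443] 0.09350928436018052 59.178906083106995
```

The tilt snapped back to level at about 14 mm, because the full pinch straightens the tray. I'll seat it again and try a gentler pinch.

>>> {"fn": "apply_moves", "kwargs": {"rows": "0.4 0 -.1 .2 0; 0.4 0 -.2 .4 0; 0.4 0 -.35 .8 0; 0.4 0 -.35 1.2 0; 0.4 0 -.35 1.4 0"}}

```text
time: 11.18
position: [0.4219, 0.3549, 0.128]
eef_rot: [-3.141, -0.002, 1.097]
ft_force: [-4.5, 6.6, 24.2]
finger_gap: 0.093
grasp_force: 63.0
```

>>> {"fn": "apply_moves", "kwargs": {"rows": "0.6 0 0 0 0; 0.6 0 0 0 0; 0.6 0 0 0 0"}}

```text
time: 11.43
position: [0.422, 0.3548, 0.1284]
eef_rot: [-3.141, -0.002, 1.097]
ft_force: [-2.9, 6.1, 8.2]
finger_gap: 0.088
grasp_force: 60.9
```

>>> {"fn": "apply_moves", "kwargs": {"rows": "0.75 0 0 0 0; 0.75 0 0 0 0; 0.75 0 0 0 0"}}

```text
time: 11.68
position: [0.422, 0.3548, 0.1284]
eef_rot: [-3.141, -0.002, 1.097]
ft_force: [-4.1, 6.2, 7.9]
finger_gap: 0.092
grasp_force: 60.4
```

```bash
python3 - <<'E'
from h import *
for n in("top","scene"): print(n,"now",tilt(world(imaging.capture(n))))
o=bot.get_obs();print(o["position"],o["eef_rot"],o["ft_force"],o["ft_torque"],o["finger_gap"],o["grasp_force"])
E
```

```text
top now n755 center 57.5 tab 51.2 far 64.8 c(+,+) 54.3 c(-,-) 60.6 mm slope 0.026 -0.096
scene now n373 center 56.2 tab 48.0 far 65.8 c(+,+) 53.7 c(-,-) 58.7 mm slope 0.045 -0.111
[0.42201123 0.35476981 0.12837523] [-3.14121887e+00 -1.86654049e-03  1.09723739e+00] [-2.68455746  5.52460097  7.17468848] [ 0.53071897  0.51838236 -0.01046353] 0.09141921048258822 60.410246943938546
```

>>> {"fn": "apply_moves", "kwargs": {"rows": "0.4 0 0 -.5 0; 0.4 0 0 -1 0; 0.4 0 0 -1.5 0; 0.4 0 0 -1.8 0; 0.4 0 0 -1.8 0"}}

```text
time: 12.2
position: [0.4222, 0.354, 0.1464]
eef_rot: [3.141, -0.001, 1.097]
ft_force: [0.3, -0.6, 0.1]
finger_gap: 0.09
grasp_force: 59.3
```

```bash
python3 - <<'E'
from h import *
for n in("top","scene"):
    p=imaging.capture(n);W=world(p);print(n,"now",tilt(W))
    x,y,z=W[...,0],W[...,1],W[...,2]
    t=(abs(x-.495)<.13)&(abs(y-.317)<.1)
    d=(z-.0)
    rim=t&(z>.078)&(z<.096);print("rim",rim.sum(),cv2.minAreaRect(W[rim][:,:2].astype(np.float32)))
    cv2.imwrite(f"pics/{n}4.png",p["color"])
    if n=="top": cv2.imwrite("pics/t4.png",cv2.resize(p["color"][140:225,215:300],(600,600),interpolation=cv2.INTER_CUBIC))
o=bot.get_obs();print(o["position"],o["eef_rot"],o["ft_force"],o["ft_torque"],o["finger_gap"],o["grasp_force"])
E
```

```text
top now n782 center 73.0 tab 70.6 far 75.8 c(+,+) 72.4 c(-,-) 73.5 mm slope 0.014 -0.030
rim 405 ((0.4963456988334656, 0.31654348969459534), (0.16788312792778015, 0.11906500160694122), 7.505182266235352)
scene now n398 center 72.1 tab 69.5 far 75.0 c(+,+) 71.9 c(-,-) 72.2 mm slope 0.018 -0.028
rim 446 ((0.4975666403770447, 0.31781435012817383), (0.17495568096637726, 0.12237704545259476), 7.437327861785889)
[0.42204261 0.35389639 0.14565225] [3.14158604e+00 5.02934264e-05 1.09668898e+00] [-0.69307741 -0.44062008 -0.64759323] [-0.01458423  0.0455132   0.03745375] 0.09099984365746713 59.319553578034174
```

View pics/t4.png

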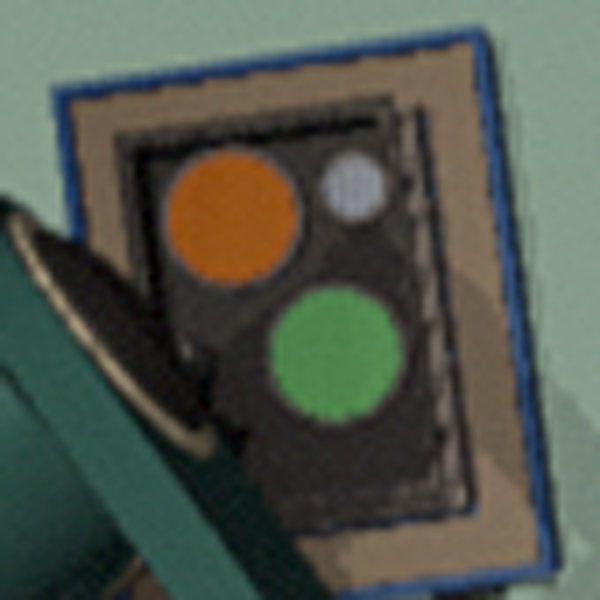

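The tray is held about 20 mm up and tilted slightly, with the grey tray still in its case. I'll set it back in the nest, let go, and press it home with closed fingers. Then I'll peel it with deeper but slightly loose jaws.

>>> {"fn": "apply_moves", "kwargs": {"rows": "0.4 0 0 .5 0; 0.4 0 0 1 0; 0.4 0 0 1.4 0; 0.4 0 0 1.7 0; 2 0 0 1.7 0"}}

```text
time: 12.72
position: [0.4218, 0.3542, 0.128]
eef_rot: [-3.141, 0.0, 1.097]
ft_force: [0.6, -0.2, 0.3]
finger_gap: 0.218
grasp_force: 0.0
```

>>> {"fn": "apply_moves", "kwargs": {"rows": "3 0 0 0 0; 3 0 0 0 0; 3 0 0 -3 0; 1 0 0 -6 0; 0 0 0 -6 0"}}

```text
time: 13.13
position: [0.4234, 0.3549, 0.1945]
eef_rot: [3.139, -0.006, 1.097]
ft_force: [-0.5, 0.8, 1.0]
finger_gap: 0.075
grasp_force: 0.0
```

```bash
python3 - <<'E'
from h import *
for n in("top","scene"):
    print(n,"now",tilt(world(imaging.capture(n))))
o=bot.get_obs();print(o["position"],o["eef_rot"],o["ft_force"],o["finger_gap"])
R=np.array([[np.cos(.128),-np.sin(.128)],[np.sin(.128),np.cos(.128)]])
yw=o["eef_rot"][2];T=np.array([[np.cos(yw),np.sin(yw)],[np.sin(yw),-np.cos(yw)]])
for l in([.02,-.02],[.035,-.025],[0,0],[.05,-.04]): print(l,T@(np.array([.4955,.317])+R@l-o["position"][:2])*100)
E
```

```text
top now n749 center 57.2 tab 52.3 far 63.0 c(+,+) 53.0 c(-,-) 61.4 mm slope 0.010 -0.091
scene now n369 center 56.1 tab 48.5 far 65.1 c(+,+) 50.4 c(-,-) 61.8 mm slope 0.020 -0.133
[0.42245868 0.35414943 0.18980039] [ 3.14050516e+00 -1.92550366e-03  1.09668602e+00] [-0.29512491  0.80989302 -1.0145572 ] 0.0009001525403845148
[0.02, -0.02] [-0.48601999 10.9755777 ]
[0.035, -0.025] [-0.0485167  12.49498247]
[0, 0] [0.02949858 8.19452743]
[0.05, -0.04] [-0.43515563 14.58077018]
```

>>> {"fn": "apply_moves", "kwargs": {"rows": "0 -.7 3.6 0 0; 0 -1.4 7.2 0 0; 0 -2.1 10.9 2 0; 0 -2.1 10.9 5 0; 0 -2.1 10.9 8.5 0"}}

```text
time: 13.65
position: [0.5109, 0.2841, 0.1026]
eef_rot: [3.141, -0.001, 1.094]
ft_force: [-0.2, 0.5, 0.3]
finger_gap: -0.001
grasp_force: 0.0
```

>>> {"fn": "apply_moves", "kwargs": {"rows": "0 0 0 .5 0; 0 0 0 1 0; 0 0 0 1.4 0; 0 0 0 1.4 0"}}

```text
time: 13.98
position: [0.5096, 0.286, 0.0906]
eef_rot: [3.141, -0.001, 1.097]
ft_force: [-0.3, -0.4, 0.6]
finger_gap: -0.0
grasp_force: 0.0
```

>>> {"fn": "apply_moves", "kwargs": {"rows": "0 0 0 .3 0; 0 0 0 .5 0; 0 0 0 .7 0; 0 0 0 .7 0"}}

```text
time: 14.32
position: [0.5094, 0.2856, 0.0828]
eef_rot: [3.141, -0.0, 1.097]
ft_force: [0.2, -1.4, -0.7]
finger_gap: 0.005
grasp_force: 0.0
```

>>> {"fn": "apply_moves", "kwargs": {"rows": "0 .1 -.05 .2 0; 0 .2 -.1 .3 0; 0 .3 -.15 .4 0; 0 .3 -.15 .4 0"}}

```text
time: 14.65
position: [0.5099, 0.2891, 0.0793]
eef_rot: [3.141, -0.001, 1.097]
ft_force: [1.7, -0.2, 2.5]
finger_gap: -0.001
grasp_force: 1.7
```

>>> {"fn": "apply_moves", "kwargs": {"rows": "0 0 0 .2 0; 0 0 0 .4 0; 0 0 0 .4 0"}}

```text
time: 14.9
position: [0.5093, 0.2889, 0.0742]
eef_rot: [-3.141, 0.0, 1.097]
ft_force: [0.1, -0.1, -0.3]
finger_gap: -0.003
grasp_force: 0.0
```

```bash
python3 - <<'E'
from h import *
for n in("top","scene"):
    print(n,"now",tilt(world(imaging.capture(n)),zhi=.075))
o=bot.get_obs();print(o["position"],o["ft_force"])
E
```

```text
top now n62 center 52.3 tab 48.7 far 56.6 c(+,+) 48.5 c(-,-) 56.2 mm slope 0.003 -0.074
scene now n322 center 51.6 tab 48.9 far 54.8 c(+,+) 54.3 c(-,-) 49.0 mm slope 0.037 -0.005
[0.5092916  0.28885961 0.07435273] [-0.27796006 -0.0671941  -0.43530432]
```

>>> {"fn": "apply_moves", "kwargs": {"rows": "0 0 0 .2 0; 0 0 0 .3 0; 0 0 0 .4 0; 0 0 0 .4 0"}}

```text
time: 15.33
position: [0.5096, 0.289, 0.0729]
eef_rot: [3.141, -0.0, 1.097]
ft_force: [-12.9, -7.4, 26.4]
finger_gap: -0.0
grasp_force: 13.4
```

>>> {"fn": "apply_moves", "kwargs": {"rows": "0 0 0 -3 0; 0 0 0 -6 0; 0 0 -4 -10 0; 0 0 -8 -11 0; 0 0 -11.5 -11 0"}}

```text
time: 15.75
position: [0.4121, 0.3394, 0.1834]
eef_rot: [3.14, -0.004, 1.095]
ft_force: [-0.5, 1.1, -0.2]
finger_gap: 0.003
grasp_force: 0.0
```

```bash
python3 - <<'E'
from h import *
for n in("top","scene"):
    p=imaging.capture(n);W=world(p);print(n,"now",tilt(W)); x,y,z=W[...,0],W[...,1],W[...,2]
    t=(abs(x-.495)<.13)&(abs(y-.317)<.1); rim=t&(z>.064)&(z<.078);print("rim",cv2.minAreaRect(W[rim][:,:2].astype(np.float32)))
    low=t&(z>.0)
o=bot.get_obs();print(o["position"],o["ft_force"],o["eef_rot"])
cv2.imwrite("pics/s5.png",cv2.resize(p["color"][170:250,320:430],(770,560),interpolation=cv2.INTER_CUBIC))
E
```

```text
top now n754 center 52.8 tab 52.7 far 52.8 c(+,+) 52.5 c(-,-) 53.1 mm slope -0.001 -0.003
rim ((0.4970031976699829, 0.31648820638656616), (0.16826769709587097, 0.1190146803855896), 8.024537086486816)
scene now n396 center 51.6 tab 49.8 far 53.8 c(+,+) 52.5 c(-,-) 50.7 mm slope 0.019 -0.011
rim ((0.49780669808387756, 0.3171525299549103), (0.1755644977092743, 0.12286840379238129), 8.635684967041016)
[0.40888451 0.34098375 0.18181793] [ 0.86573024 -0.33876826 -0.08201724] [ 3.14153340e+00 -2.62485745e-03  1.09993995e+00]
```

View pics/s5.png

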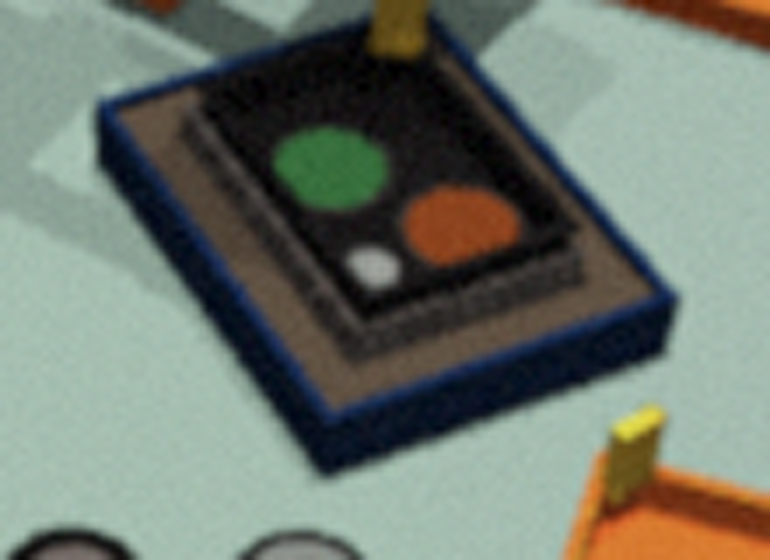

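The tray is seated flat again, level in the nest with the tab at the top (400,30). I'll now set deep, slightly loose jaws round the tab.

>>> {"fn": "apply_moves", "kwargs": {"rows": "3 .9 .3 0 0; 3 1.8 .7 0 0; 3 1.8 .7 2.5 0; 3 1.8 .7 5 0; 3 1.8 .7 7.4 0"}}

```text
time: 16.27
position: [0.428, 0.3516, 0.1044]
eef_rot: [-3.141, 0.001, 1.096]
ft_force: [0.1, -0.8, -0.7]
finger_gap: 0.357
grasp_force: 0.0
```

>>> {"fn": "apply_moves", "kwargs": {"rows": "1.5 0 0 0 0; 1.1 0 0 0 0; 1.1 0 0 0 0; 1.1 0 0 0 0; 1.1 0 0 0 0"}}

```text
time: 16.68
position: [0.4272, 0.3521, 0.1076]
eef_rot: [3.141, -0.002, 1.097]
ft_force: [-0.1, 0.5, -0.5]
finger_gap: 0.129
grasp_force: 0.5
```

>>> {"fn": "apply_moves", "kwargs": {"rows": "1.1 0 .2 0 0; 1.1 0 .4 0 0; 1.1 0 .5 0 0; 1.1 0 .5 0 0"}}

```text
time: 17.02
position: [0.429, 0.3506, 0.1069]
eef_rot: [-3.136, -0.0, 1.097]
ft_force: [-25.8, 9.1, 6.2]
finger_gap: 0.134
grasp_force: 13.5
```

>>> {"fn": "apply_moves", "kwargs": {"rows": "1.1 0 0 -.2 0; 1.1 0 0.05 -.4 0; 1.1 0 .1 -.6 0; 1.1 0 .1 -.6 0"}}

```text
time: 17.35
position: [0.4303, 0.3501, 0.1133]
eef_rot: [-3.138, -0.001, 1.098]
ft_force: [-18.2, 8.7, 5.5]
finger_gap: 0.129
grasp_force: 10.5
```

```bash
python3 - <<'E'
from h import *
for n in("top","scene"): print(n,"now",tilt(world(imaging.capture(n))))
o=bot.get_obs();print(o["position"],o["ft_force"],o["ft_torque"],o["finger_gap"],o["grasp_force"])
E
```

```text
top now n735 center 58.1 tab 62.1 far 53.3 c(+,+) 53.4 c(-,-) 62.7 mm slope -0.059 0.001
scene now n447 center 57.1 tab 58.1 far 55.9 c(+,+) 51.6 c(-,-) 62.6 mm slope -0.042 -0.039
[0.43046001 0.3500563  0.11324944] [-19.81156008   6.51529096   7.67172652] [1.22489522 3.5211766  0.02059873] 0.1337490073331888 10.959015025139252
```

>>> {"fn": "apply_moves", "kwargs": {"rows": "1.1 0 .05 -.2 0; 1.1 0 .15 -.5 0; 1.1 0 .25 -.8 0; 1.1 0 .25 -.8 0"}}

```text
time: 17.78
position: [0.4327, 0.3484, 0.1207]
eef_rot: [-3.138, 0.0, 1.097]
ft_force: [-15.6, 6.6, -3.0]
finger_gap: 0.129
grasp_force: 38.4
```

```bash
python3 - <<'E'
from h import *
for n in("top","scene"): print(n,"now",tilt(world(imaging.capture(n))))
o=bot.get_obs();print(o["position"],o["ft_force"],o["ft_torque"],o["finger_gap"],o["grasp_force"])
E
```

```text
top now n730 center 62.2 tab 68.4 far 54.9 c(+,+) 55.0 c(-,-) 69.3 mm slope -0.090 0.001
scene now n472 center 61.5 tab 67.7 far 54.0 c(+,+) 53.0 c(-,-) 69.9 mm slope -0.099 -0.010
[0.43250578 0.34842429 0.12024092] [-14.64895511   6.13169561  -2.03433304] [1.37859934 3.54233322 0.01695288] 0.13290308193007666 36.09625141049037
```

>>> {"fn": "apply_moves", "kwargs": {"rows": "1.15 0 .05 -.2 0; 1.15 0 .1 -.4 0; 1.15 0 .1 -.4 0; 1.15 0 .1 -.4 0"}}

```text
time: 18.22
position: [0.4337, 0.3478, 0.1242]
eef_rot: [-3.138, 0.001, 1.097]
ft_force: [-10.9, 4.6, -2.8]
finger_gap: 0.14
grasp_force: 38.1
```

```bash
python3 - <<'E'
from h import *
for n in("top","scene"): print(n,"now",tilt(world(imaging.capture(n))))
o=bot.get_obs();print(o["position"],o["ft_force"],o["ft_torque"],o["finger_gap"],o["grasp_force"])
E
```

```text
top now n722 center 64.7 tab 73.7 far 54.2 c(+,+) 56.8 c(-,-) 72.7 mm slope -0.116 0.023
scene now n462 center 63.1 tab 67.7 far 57.7 c(+,+) 55.0 c(-,-) 71.2 mm slope -0.084 -0.024
[0.43367415 0.34781306 0.12411688] [-11.9813757    5.03355109  -3.13563932] [ 1.20251269  3.06257621 -0.00530161] 0.13562909011776328 37.81545588222798
```

The tab corner is about 20 mm up and the far corner has risen only 2–3 mm. Now I'll close fully, which levels the tray, and lift it clear.

>>> {"fn": "apply_moves", "kwargs": {"rows": ".4 0 0 0 0; .4 0 0 0 0; .4 0 0 -.3 0; .4 0 0 -.8 0; .4 0 0 -1.5 0"}}

```text
time: 18.73
position: [0.4347, 0.3473, 0.1392]
eef_rot: [-3.141, 0.001, 1.097]
ft_force: [-0.1, 0.0, -1.0]
finger_gap: 0.106
grasp_force: 64.0
```

>>> {"fn": "apply_moves", "kwargs": {"rows": ".4 0 0 -1 0; .4 0 0 -2.5 0; .4 0 0 -4 0; .4 0 0 -6 0; .4 0 0 -6 0"}}

```text
time: 19.15
position: [0.4363, 0.3479, 0.2046]
eef_rot: [3.138, -0.006, 1.097]
ft_force: [0.8, 0.7, 0.6]
finger_gap: 0.103
grasp_force: 64.0
```

```bash
python3 - <<'E'
from h import *
o=bot.get_obs();print(o["position"],o["eef_rot"],o["ft_force"],o["ft_torque"],o["finger_gap"],o["grasp_force"])
for n in("top","scene"):
    p=imaging.capture(n);W=world(p); x,y,z=W[...,0],W[...,1],W[...,2]
    print(n,tilt(W,c=(.506,.31),zlo=.1,zhi=.2))
    t=(abs(x-.5)<.12)&(abs(y-.31)<.09); rim=t&(z>.145)&(z<.175);print("rim",cv2.minAreaRect(W[rim][:,:2].astype(np.float32)))
    cv2.imwrite(f"pics/{n}6.png",p["color"])
E
```

```text
[0.43628325 0.3479385  0.20464433] [ 3.13813691 -0.005692    1.09660108] [0.84562316 0.65743743 0.58757972] [ 0.00969904 -0.03144224  0.01375784] 0.10326497175961265 64.02910709381104
top n906 center 154.1 tab 153.0 far 155.5 c(+,+) 152.0 c(-,-) 156.3 mm slope -0.005 -0.032
rim ((0.5103710293769836, 0.31063181161880493), (0.16838034987449646, 0.1187034323811531), 7.384368419647217)
scene n421 center 150.9 tab 147.8 far 154.5 c(+,+) 148.4 c(-,-) 153.3 mm slope 0.007 -0.055
rim ((0.511712908744812, 0.31092369556427), (0.17537039518356323, 0.12223085761070251), 6.609442234039307)
```

View pics/scene6.png

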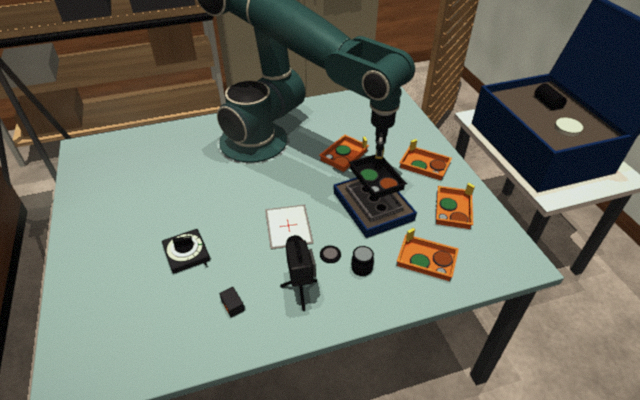

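The tray is up and level, and the grey tray is still in its case at (375,205). I'll carry it over the mat cross.

>>> {"fn": "apply_moves", "kwargs": {"rows": ".4 -1.2 .5 0 0; .4 -3 1.3 0 0; .4 -5 2.2 0 0; .4 -7 3.1 0 0; .4 -9 4 0 0"}}

```text
time: 19.67
position: [0.4289, 0.2474, 0.1983]
eef_rot: [-3.141, 0.001, 1.097]
ft_force: [-0.2, -0.7, 0.4]
finger_gap: 0.106
grasp_force: 64.0
```

>>> {"fn": "apply_moves", "kwargs": {"rows": ".4 -2 .9 0 0; .4 -4 1.8 0 0; .4 -6 2.6 0 0; .4 -8 3.5 .3 0; .4 -10 4.4 .6 0"}}

```text
time: 20.08
position: [0.4223, 0.1383, 0.1924]
eef_rot: [-3.141, 0.001, 1.097]
ft_force: [0.2, 0.1, -0.6]
finger_gap: 0.106
grasp_force: 64.0
```

>>> {"fn": "apply_moves", "kwargs": {"rows": ".4 -2 .9 .5 0; .4 -4 1.8 1 0; .4 -6 2.6 1.5 0; .4 -7.5 3.2 2 0; .4 -8.3 3.6 2.4 0"}}

```text
time: 20.5
position: [0.4163, 0.0478, 0.1682]
eef_rot: [-3.141, 0.001, 1.095]
ft_force: [-0.7, -0.2, -0.7]
finger_gap: 0.104
grasp_force: 64.0
```

>>> {"fn": "apply_moves", "kwargs": {"rows": ".4 0 0 0 0; .4 0 0 0 0; .4 0 0 0 0; .4 0 0 0 0; .4 0 0 0 0"}}

```text
time: 20.92
position: [0.4172, 0.0503, 0.1693]
eef_rot: [3.142, -0.0, 1.098]
ft_force: [0.8, 0.6, -0.8]
finger_gap: 0.103
grasp_force: 64.0
```

```bash
python3 - <<'E'
from h import *
o=bot.get_obs();print(o["position"],o["eef_rot"],o["ft_force"],o["finger_gap"],o["grasp_force"])
for n in("top","scene"):
    p=imaging.capture(n);W=world(p); x,y,z=W[...,0],W[...,1],W[...,2]
    t=(abs(x-.493)<.12)&(abs(y-.012)<.1); rim=t&(z>.125)&(z<.16);r=cv2.minAreaRect(W[rim][:,:2].astype(np.float32));print("rim",r)
    print(n,tilt(W,c=r[0],zlo=.08,zhi=.15))
    l=(abs(x-.495)<.1)&(abs(y-.317)<.07);print("grey top",np.nanpercentile(z[l],98),cv2.minAreaRect(W[l&(z>.05)&(z<.065)][:,:2].astype(np.float32)))
    cv2.imwrite(f"pics/{n}7.png",p["color"])
E
```

```text
[0.4172026  0.0502919  0.16930936] [ 3.14150013e+00 -9.56758664e-05  1.09786896e+00] [ 0.79152826  0.63789723 -0.76916021] 0.10325108032105004 63.964630365371704
rim ((0.5358178615570068, 0.019010931253433228), (0.07851213216781616, 0.11760293692350388), 7.105005741119385)
top n629 center 116.9 tab 118.0 far 115.6 c(+,+) 122.1 c(-,-) 111.7 mm slope 0.024 0.059
grey top 0.05615058154420779 ((0.49846431612968445, 0.3150333762168884), (0.17488457262516022, 0.1251945197582245), 7.349175930023193)
rim ((0.49453437328338623, 0.014286361634731293), (0.17542068660259247, 0.11950704455375671), 7.074263572692871)
scene n434 center 117.6 tab 115.3 far 120.2 c(+,+) 115.4 c(-,-) 119.8 mm slope 0.003 -0.044
grey top 0.05651969637304932 ((0.5011680126190186, 0.31576353311538696), (0.17922484874725342, 0.1276293247938156), 7.138497829437256)
```

View pics/top7.png

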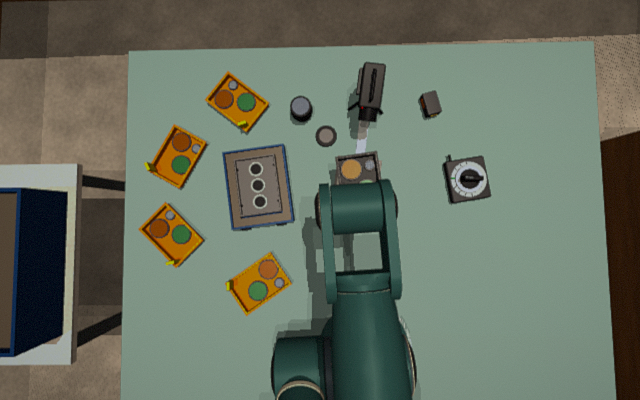

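The grey tray is still in the case at (258,186), the bystanders haven't moved, and the knob points at green (468,178). By the scene camera, the tray is over the cross to within about 2 mm. I'll make a small height adjustment, let it settle and hand in.

>>> {"fn": "apply_moves", "kwargs": {"rows": ".4 0 0 -.2 0; .4 0 0 -.4 0; .4 0 0 -.4 0; .4 0 0 -.4 0; .4 0 0 -.4 0"}}

```text
time: 21.43
position: [0.4171, 0.0497, 0.1732]
eef_rot: [3.142, -0.0, 1.097]
ft_force: [-0.5, -1.0, -1.3]
finger_gap: 0.11
grasp_force: 64.0
```

>>> {"fn": "apply_moves", "kwargs": {"rows": ".4 0 0 0 0; .4 0 0 0 0; .4 0 0 0 0; .4 0 0 0 0; .4 0 0 0 0"}}

```text
time: 21.85
position: [0.4171, 0.0497, 0.1732]
eef_rot: [-3.142, 0.0, 1.097]
ft_force: [-0.6, -1.1, -0.2]
finger_gap: 0.107
grasp_force: 64.0
```

```bash
python3 -c "
from bench import order
print(order.job_done())"
```

```text
the job is handed in; nothing more can be done
None
```

I handed the job in at about 22 s: the knob points at the green mark, and the top tray is held nearly level (about 2° off) and still over the red cross, its centre about 12 cm above the mat, with the grey tray still in its case. The first peel attempt lifted the whole tray level by about 2 cm, so I pressed it back into the nest and peeled it again, with the tab corner up about 2 cm and the far corner up only 2–3 mm.

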